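# Turn the stamp stand to the ink pad

### The arm

A 6-joint arm with a two-finger parallel gripper is mounted at the origin on the work surface. World frame = base frame: x ahead of the robot, y to its left, z up, the work surface at z = 0. Lengths are in m, angles in rad, forces in N, time in s.
With the tool pointing down it reaches from about 0.35 to 0.925 m from the base axis. Payload 6.4 kg.
Tool frame: the origin (TCP) lies on the centre line of the jaws, within the pads' length; the fingertips stand 19 mm ahead of it and the grasp point (between the pads) is the TCP; z points along the fingers, y is the line along which they close (so a half turn about z gives the same grasp; the last joint's range is limited). The gripper opens to 85 mm and grips with 20 to 120 N. Pads are 22 mm wide; open, the fingers measure 114 mm over their backs; the gripper's body (76 mm by 85 mm) begins 54 mm behind the grasp point. The pads swing forward as they close: fully open they stand 13 mm farther back than shut.
Start: joints at [0.927, 0.245, 1.558, -0, 1.339, -0.174], TCP at [0.294, 0.58, 0.25] pointing down, gripper open.
Joint ranges: [-3.13, 3.13], [-1.02, 2.26], [0.13, 2.54], [-0.95, 4.09], [0.21, 2.88], [-2.74, 2.74]. Speed limits (rad/s): [2.57, 2.57, 3.14, 3.14, 3.14, 3.14].

### API

Orientations are given as a unit quaternion [x, y, z, w].
In Python, from plant import read_state, camera, finish_job, spotter gives the robot as it stands.
- The arm moves only by the tool servo_tool, never from a script. Its argument "steps" is one flat list of numbers, 4 for each row, row after row: the shift along the tool's x, y, z in units of 30 mm (1.0 is 30 mm), then the turn about the tool's z in degrees. In form: [dx, dy, dz, yaw, dx, dy, dz, yaw, ...]. A call has exactly 10 rows; each row shifts and turns the commanded pose from where the row before left it, along the tool's axes as they then stand; what a row does not reach is not made up. A row lasts 1/8 s, in which the tool goes at most 62.5 mm and 10.7 degrees, less where a joint would pass 70% of its speed; a pose out of reach is approached as far as the arm can. A call is refused whole if a number of a shift passes 1 or a number of a turn 10.7, either way. A call with a gripper value outside its range is refused whole. "grip" is the opening, from -1 (shut) to 1 (fully open), so that 0 is half open, set as the call begins (left out, the last holds). The fingers move at their own pace and stop on an object; the grip force is fixed at half the most. Time passes only in rows, so rows that do not move let the fingers close, or fill a call up. It gives the time, the measured TCP pose, the force, the opening and the grip force at its end, in the units of the state.
- read_state(): the state, without advancing time (a new reading comes with each control period).
- camera(name): name is "scene" or "top" or "wrist"; returns a dict with "color" (480x640x3 uint8, red, green, blue), "K" (3x3 intrinsics, pixels), "rvec" (rotation vector, rad) and "tvec" (3), from world to camera coordinates, as OpenCV has them. Camera axes: x right, y down, z forward; pixel columns grow to the right and rows downward; lengths in m; the calibration is good to about 2 mm. The wrist camera is an equidistant fisheye: a pixel r from the principal point sees the ray r / f radians off the axis. A picture is of the moment at which its call begins. There is no depth.
- finish_job(): hands the job in; it is judged then, once.
Trained networks look in a picture, given as the dict that the camera call returned (one of the last four; its "shot" number tells which), for a name from the list of things; names that differ only in an ending like _2 or _b are one class to them, and where a whole thing is asked for, a point or a joint stands for the part that bears it (a point fixed in the world has none). Each returns a list of dicts, best first, with "confidence" (0 to 1); they miss things now and then, are a little off and sometimes report something else, mostly with a low value. They report only what shows in the picture. A call takes as long as a camera call. They do not tell look-alikes from the thing itself.
- spotter.trace(thing, picture): "region" (480x640 bool, what is visible of it) and "box" ([centre column, centre row, width, height] in pixels, round what is visible of it).
- spotter.pinpoint(thing, picture): "pixel" ([row, column] in pixels: a listed point, or the origin of a listed thing).
The state is a dict: "time": time; "joints": joint angles; "qvel": joint speeds; "effort": joint torques, N m; "tcp_pos": TCP position; "orientation": TCP orientation; "force": force on the tool from outside, world axes, zero at the start; "ft_torque": the same for the moment, N m; "gripper_width": finger opening in m; "grasp_force": force on a finger pad.
Only numpy, scipy, OpenCV 4.12 (cv2) and the standard library are available. Lean on these libraries where they do the work, as an engineer would, in place of code of your own. Each camera call takes 0.05 s, during which the arm holds its last target. There are 200 camera calls.

### The job

The clerk needs the round stamp next: turn the revolving stamp stand by gently pushing one of its arms sideways with a fingertip, until the arm that carries the round stamp points straight at the ink pad, and leave it standing there. Push only on the stand, without gripping it: do not touch the stamps, which must all stay hanging in their slots, and do not disturb the pad or the other things on the table.

Things in the scene. Friction and masses are not known exactly. Their poses are not given: they have to be found in the camera images.
- stand: fixed part of the revolving stamp stand: round weighted base of dark steel (124 mm across, 22 mm high) with a thin upright post; origin at the centre of the base's underside on the table, z up. It does not move.
- star: turning steel top of the stand: hub (32 mm across, finial 18 mm above the arms) with five level arms 72 degrees apart, 186 mm over all. Turns endlessly either way about the post with light friction (about 1 N at an arm's end); stays where left. Origin on the axis, level with the arms' top faces, 125 mm above the table; z up, x along the arm with the round stamp, which turns with it.
- round_fork (a point): seat of the round stamp's arm, 75 mm from the axis, level with its top face. Every arm is 6 mm thick: 12 mm wide from the hub to 56 mm from the axis, then a flat fork 34 mm wide to 93 mm (its straight sides are the place to push) with an 11 mm slot open outward, tips turned up 5 mm. About 54 mm are free between neighbouring forks.
- empty_fork (a point): the same point on the one arm that carries no stamp, 144 degrees counter-clockwise (seen from above) of the round stamp's arm
- round_stamp: the round stamp: round wooden block 54 mm across and 14 mm high with a rubber face, slim neck, taller pear-shaped wooden handle (22 mm across, top 41 mm above the arm) resting by its collar on the fork; loose in its slot; origin at the centre of its underside, 63 mm above the table while it hangs; z up
- long_stamp: stamp with a narrow rectangular block, 66 x 20 x 14 mm; hangs in a slot of the stand, loose; wooden handle with a flat-topped round grip (22 mm across, top 25 mm above the arm), origin at the centre of its underside, 63 mm above the table while it hangs; z up
- square_stamp: stamp with a square block, 28 x 28 x 14 mm; hangs in a slot of the stand, loose; wooden handle with a flat-topped round grip (22 mm across, top 25 mm above the arm), origin at the centre of its underside, 63 mm above the table while it hangs; z up
- oblong_stamp: stamp with a rectangular block, 44 x 24 x 14 mm; hangs in a slot of the stand, loose; wooden handle with a flat-topped round grip (22 mm across, top 25 mm above the arm), origin at the centre of its underside, 63 mm above the table while it hangs; z up
- ink_pad: ink pad: flat dark steel tin 114 x 74 x 14 mm with dark inked felt on top, its lid open behind it (the lid leans back from one long side and reaches about 80 mm high); loose; lies left or right of the stand, 20 to 39 cm from it; origin at the centre of the tin's underside, z up
- stapler: black stapler with a steel magazine, 135 x 36 x 49 mm, loose, lies on the other side of the stand; origin at the centre of its underside
- flask: black water flask, 72 mm across, 240 mm tall, loose; origin at the centre of its underside
- sanitiser: small clear bottle with white cap, 52 mm across, 130 mm tall, loose; origin at the centre of its underside
Not all that is in view belongs to the job. Leave any green or white look-alike of the square_stamp alone. Leave any brown or pink look-alike of the stand alone.

How it is judged:
At the end, for the whole second after the job is handed in: The round stamp's arm points at the ink pad: the centre of the pad lies within 35 mm of the line from the stand's axis out along that arm, on the arm's side; the stand is still; all four stamps hang upright in the stand; pad, stapler, flask and sanitiser bottle are within 15 mm of where they began (x of ink_pad in the frame of star above 0.1 m and y of ink_pad in the frame of star between -0.035 and 0.035 m and x of round_stamp in the frame of star between 0.06 and 0.09 m and y of round_stamp in the frame of star between -0.012 and 0.012 m and angular speed of star below 0.05 rad/s and height (world z) of round_stamp between 0.058 and 0.068 m and horizontal distance between each of round_stamp, long_stamp, square_stamp, oblong_stamp and star below 0.09 m and angle between each of round_stamp, long_stamp, square_stamp, oblong_stamp's own z axis and vertical below 0.25 rad and height (world z) of long_stamp between 0.058 and 0.068 m and height (world z) of square_stamp between 0.058 and 0.068 m and height (world z) of oblong_stamp between 0.058 and 0.068 m and distance of each of ink_pad, stapler, flask, sanitiser from where it was at the start of the episode below 0.015 m); the robot touches nothing.
It fails at once if the robot touches a stamp (over 1 N) (contact force between any of the fingers, the arm and round_stamp above 1 N or contact force between any of the fingers, the arm and long_stamp above 1 N or contact force between any of the fingers, the arm and square_stamp above 1 N or contact force between any of the fingers, the arm and oblong_stamp above 1 N).
It fails at once if a stamp is lifted, falls, or swings out of its slot (rises 12 mm, sinks 8 mm or leans 0.5 rad) (height (world z) of any of round_stamp, long_stamp, square_stamp, oblong_stamp above 0.075 m or height (world z) of any of round_stamp, long_stamp, square_stamp, oblong_stamp below 0.055 m or angle between any of round_stamp, long_stamp, square_stamp, oblong_stamp's own z axis and vertical above 0.5 rad).
It fails at once if the stand is gripped or pushed roughly (over 20 N) (contact force between the fingers and star above 20 N).
It fails at once if the ink pad, stapler, flask or sanitiser bottle is moved 15 mm (distance of any of ink_pad, stapler, flask, sanitiser from where it was at the start of the episode above 0.015 m).
It also fails if it takes over 42 s, if anything falls off the work surface, if the arm or the gripper's body presses on something with over 40 N, if the wrist force passes 120 N, or if a joint passes its speed limit or range.

## Working session

There is one attempt and no reset: what is moved stays moved. The work goes in short steps, Python scripts to look and compute and a tool call to move; the robot and the scene stay as the last step left them, time stands still between calls to the robot, and variables do not carry over. Pictures are saved under pics/ and viewed, at most 10 in all, crops included, and the job is handed in when it is done.

Besides the shell and the picture viewer there is one more tool, called after ">>>" as name(argument=value, ...) on one line, values as JSON. servo_tool: Moves the arm, as the interface text tells. Its arguments: {"type":"object","properties":{"steps":{"type":"array"},"grip":{"type":"number"}},"required":["steps"]}

```bash
mkdir -p pics; cat > h.py <<'E'
import numpy as np, cv2
from plant import read_state, camera, finish_job, spotter
def ray(p,rc):
    R=cv2.Rodrigues(np.array(p["rvec"],float))[0];t=np.array(p["tvec"],float).ravel()
    K=np.array(p["K"]);d=R.T@np.array([(rc[1]-K[0,2])/K[0,0],(rc[0]-K[1,2])/K[1,1],1]);return -R.T@t,d
def atz(p,rc,z):
    c,d=ray(p,rc);return c+d*(z-c[2])/d[2]
def proj(p,X):
    return cv2.projectPoints(np.array(X,float).reshape(-1,3),np.array(p["rvec"],float),np.array(p["tvec"],float),np.array(p["K"],float),None)[0].reshape(-1,2)
def save(p,n,crop=None,s=1):
    im=p["color"][:,:,::-1]
    if crop: im=im[crop[0]:crop[1],crop[2]:crop[3]]
    cv2.imwrite("pics/"+n,cv2.resize(im,None,fx=s,fy=s,interpolation=cv2.INTER_CUBIC))
E
python3 - <<'E'
from h import *
Z=dict(stand=0,star=.125,round_fork=.125,empty_fork=.125,round_stamp=.063,long_stamp=.063,square_stamp=.063,oblong_stamp=.063,ink_pad=0,stapler=0,flask=0,sanitiser=0)
P={n:camera(n) for n in("top","scene")}
for n,p in P.items():
    save(p,n+".png")
    for k,z in Z.items():
        print(n,k,[(np.round(d["pixel"]).astype(int).tolist(),atz(p,d["pixel"],z).round(3).tolist(),round(d["confidence"],2)) for d in spotter.pinpoint(k,p)[:3]])
E
```

```text
top stand [([335, 261], [0.356, 0.118, 0.0], 0.85), ([235, 296], [0.593, 0.036, 0.0], 0.77), ([318, 367], [0.395, -0.132, 0.0], 0.68)]
top star [([340, 255], [0.359, 0.117, 0.125], 0.77), ([235, 296], [0.579, 0.034, 0.125], 0.67), ([321, 372], [0.399, -0.128, 0.125], 0.61)]
top round_fork [([304, 253], [0.435, 0.122, 0.125], 0.92), ([290, 364], [0.462, -0.111, 0.125], 0.65), ([205, 280], [0.644, 0.068, 0.125], 0.55)]
top empty_fork [([268, 285], [0.51, 0.057, 0.125], 0.85), ([374, 242], [0.29, 0.145, 0.125], 0.7), ([363, 362], [0.312, -0.106, 0.125], 0.57)]
top round_stamp [([203, 279], [0.658, 0.074, 0.063], 0.71)]
top long_stamp [([248, 322], [0.555, -0.025, 0.063], 0.53), ([209, 317], [0.645, -0.013, 0.063], 0.24)]
top square_stamp [([276, 237], [0.494, 0.166, 0.063], 0.61), ([229, 233], [0.599, 0.177, 0.063], 0.48)]
top oblong_stamp [([211, 319], [0.641, -0.017, 0.063], 0.5)]
top ink_pad [([242, 437], [0.576, -0.302, 0.0], 0.73), ([241, 262], [0.578, 0.116, 0.0], 0.34)]
top stapler [([254, 180], [0.546, 0.309, 0.0], 0.74)]
top flask [([237, 294], [0.588, 0.042, 0.0], 0.7), ([179,
[... 732 characters left out ...]
, 365], [0.639, 0.074, 0.063], 0.8), ([292, 321], [0.63, -0.012, 0.063], 0.28)]
scene long_stamp [([267, 310], [0.55, -0.026, 0.063], 0.91)]
scene square_stamp [([273, 379], [0.58, 0.114, 0.063], 0.77), ([270, 398], [0.572, 0.154, 0.063], 0.69), ([304, 416], [0.679, 0.166, 0.063], 0.56)]
scene oblong_stamp [([292, 325], [0.631, -0.004, 0.063], 0.66)]
scene ink_pad [([306, 176], [0.58, -0.304, 0.0], 0.92), ([231, 351], [0.343, 0.093, 0.0], 0.62), ([295, 368], [0.576, 0.095, 0.0], 0.5)]
scene stapler [([283, 460], [0.553, 0.302, 0.0], 0.67)]
scene flask [([342, 473], [0.728, 0.276, -0.0], 0.58), ([230, 351], [0.339, 0.095, 0.0], 0.56)]
scene sanitiser [([355, 191], [0.716, -0.265, 0.0], 0.95)]
```

```bash
python3 -c "
import cv2,numpy as np
"; ls pics
```

```text
scene.png
top.png
```

View pics/top.png

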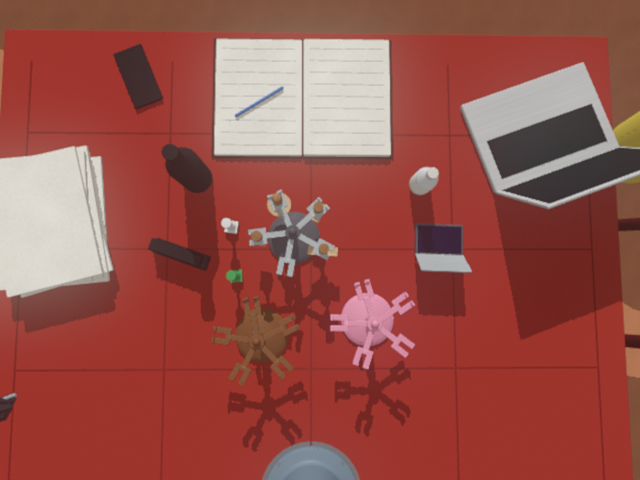

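View pics/scene.png

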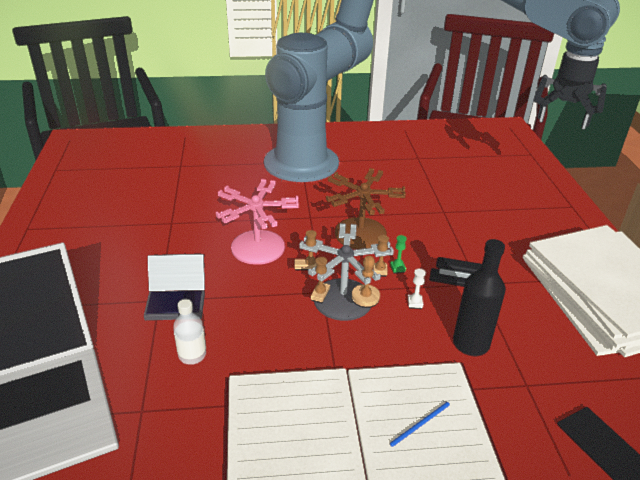

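The top picture shows the grey stand with stamps at px (293,235), and the round stamp on the far-left arm at about (279,203). The pad is at (440,245), with the dark tin on the far side and the lid on the robot side.

Possible confusions:
- **Stand:** grey (293,235) is the real one. Brown (258,338) and pink (370,322) are look-alikes.
- **Square stamp:** the one on the left arm (256,236) is real. Green (235,275) and white (230,226) are look-alikes.
- **Round stamp:** tall handle with a round block at (279,203).

I'll check the choice in one close crop with a fitted star overlay.

```bash
python3 - <<'E'
from h import *
from scipy.spatial.transform import Rotation as Ro
s=read_state();print(s["time"],s["tcp_pos"],Ro.from_quat(s["orientation"]).as_matrix().round(3).tolist(),s["gripper_width"])
ims=[]
ax=np.array([.583,.037]);a0=23
for n,(r0,r1,c0,c1) in {"top":(180,300,220,360),"scene":(210,330,280,420)}.items():
    p=camera(n);k=5 if n=="x" else 4
    im=cv2.resize(np.ascontiguousarray(p["color"][r0:r1,c0:c1,::-1]),None,fx=k,fy=k,interpolation=cv2.INTER_CUBIC)
    im2=im
    for i in range(5):
        a=np.radians(a0+72*i);e=np.array([np.cos(a),np.sin(a)])
        q=proj(p,[[*(ax+e*r),.125] for r in (0,93)])
        q=((q-[c0,r0]+.5)*k).astype(int)
        cv2.line(im2,q[0].tolist(),q[1].tolist(),(0,255,255) if i else (255,255,0),1)if 0 else [cv2.circle(im2,((proj(p,[[*(ax+e*r),.125]])[0]-[c0,r0]+.5)*k).astype(int).tolist(),3,(0,255,255) if i else (255,255,0),1) for r in (0,.03,.056,.075,.093)]
    ims.append(im)
h=max(i.shape[0] for i in ims)
cv2.imwrite("pics/crop.png",cv2.resize(np.vstack(ims),None,fx=.62,fy=.62))
cv2.imwrite("pics/croptop.png",np.hstack([cv2.resize(i,(400,343)) for i in ims]))
E
```

```text
1.3 [0.29424624 0.5796024  0.25029456] [[-0.892, 0.453, 0.0], [0.453, 0.892, 0.0], [-0.0, 0.0, -1.0]] 0.08531302305922732
```

View pics/croptop.png

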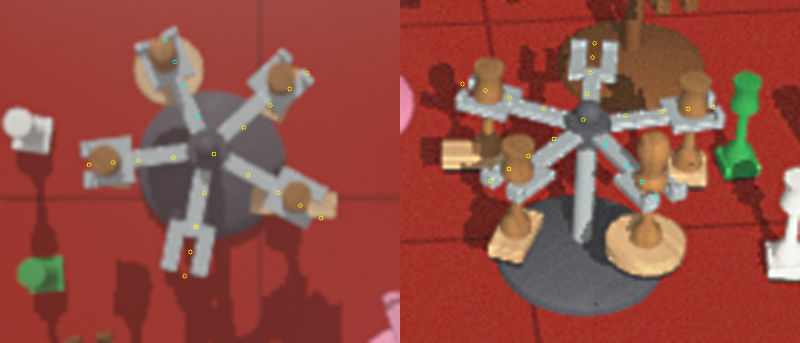

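The crop confirms the grey stand with four wooden stamps. The round stamp is at top left in the left half, and the empty arm points towards the robot at about 169°. The overlay puts the axis near (0.586, 0.040). I'll push the empty arm clockwise by about 115°, with the tool turning with it.

>>> servo_tool(steps=[0, 0, 0, -9, 0, 0, 0, -9, 0, 0, 0, -9, -0.36, -0.95, 0, 0, -0.36, -0.95, 0, 0, -0.36, -0.95, 0, 0, -0.36, -0.95, 0, 0, -0.36, -0.95, 0, 0, -0.36, -0.95, 0, 0, -0.36, -0.95, 0, 0], grip=-1)

```text
time: 2.65
tcp_pos: [0.3704, 0.3793, 0.2504]
orientation: [-0.001, 1.0, 0.0, 0.0]
force: [0.4, -0.2, 0.2]
gripper_width: -0.0001
grasp_force: 0.0
```

>>> servo_tool(steps=[-0.36, -0.95, 0, 0, -0.36, -0.95, 0, 0, -0.36, -0.95, 0, 0, -0.36, -0.95, 0, 0, -0.36, -0.95, 0, 0, -0.36, -0.95, 0, 0, -0.36, -0.95, 0, 0, -0.36, -0.95, 0, 0, -0.36, -0.95, 0, 0, -0.36, -0.95, 0, 0])

```text
time: 3.9
tcp_pos: [0.4789, 0.0944, 0.2505]
orientation: [-0.001, 1.0, 0.0, 0.0]
force: [0.8, 0.4, 0.5]
gripper_width: -0.0003
grasp_force: 0.0
```

>>> servo_tool(steps=[-0.25, -0.72, 0, 0, -0.25, -0.73, 0, 0, -0.25, -0.73, 0, 0, -0.25, -0.72, 0, 0, 0, 0, 0.5, 0, 0, 0, 0.5, 0, 0, 0, 0.2, 0, 0, 0, 0, 0, 0, 0, 0, 0, 0, 0, 0, 0])

```text
time: 5.15
tcp_pos: [0.509, 0.0085, 0.2149]
orientation: [-0.001, 1.0, -0.0, 0.001]
force: [-0.4, -0.1, -0.7]
gripper_width: 0.0001
grasp_force: 0.0
```

```bash
python3 - <<'E'
from h import *
p=camera("wrist");save(p,"w1.png");s=read_state();print(s["tcp_pos"],p["K"])
R=cv2.Rodrigues(np.array(p["rvec"],float))[0];t=np.array(p["tvec"],float).ravel();K=np.array(p["K"],float)
def fray(rc):
    u=(rc[1]-K[0,2])/K[0,0];v=(rc[0]-K[1,2])/K[1,1];th=np.hypot(u,v);d=R.T@np.array([np.sin(th)*u/th,np.sin(th)*v/th,np.cos(th)]);return -R.T@t,d
for k in("star","round_fork","empty_fork","long_stamp"):
    for d in spotter.pinpoint(k,p)[:3]:
        c,r=fray(d["pixel"]);z=.063 if 'stamp' in k else .125
        print(k,np.round(d["pixel"]),(c+r*(z-c[2])/r[2]).round(4),round(d["confidence"],2))
def fp(X):
    c=R@np.array(X)+t;r=np.hypot(c[0],c[1]);th=np.arctan2(r,c[2]);return [K[0,0]*th*c[0]/r+K[0,2],K[1,1]*th*c[1]/r+K[1,2]]
print("tip target px",fp([s["tcp_pos"][0],s["tcp_pos"][1],.12]))
im=np.ascontiguousarray(p["color"][:,:,::-1])
for i in range(5):
  for r in (0,.056,.075,.093):
    a=np.radians(25+72*i);cv2.circle(im,np.array(fp([.586+r*np.cos(a),.04+r*np.sin(a),.125])).astype(int).tolist(),2,(0,255,255),1)
x,y=s["tcp_pos"][:2]
q=np.array([fp([x+a*.011,y+b*.0145,.12]) for a,b in((-1,-1),(-1,1),(1,1),(1,-1))]).astype(np.int32);cv2.polylines(im,[q],True,(255,255,0),1)
cv2.imwrite("pics/w1o.png",im)
E
```

```text
[0.50897606 0.00844166 0.21484234] [[371.64829954   0.         317.49043261]
 [  0.         371.64829954 238.97877188]
 [  0.           0.           1.        ]]
star [79. 96.] [ 0.3953 -0.134   0.125 ] 0.97
star [ 15. 490.] [0.3571 0.116  0.125 ] 0.97
round_fork [185. 130.] [ 0.4666 -0.1107  0.125 ] 0.86
round_fork [133. 508.] [0.4328 0.1275 0.125 ] 0.76
empty_fork [257. 390.] [0.5134 0.0537 0.125 ] 0.96
long_stamp [279. 275.] [ 0.5523 -0.0257  0.063 ] 0.85
tip target px [np.float64(317.14745700184426), np.float64(247.92254166856637)]
```

View pics/w1o.png

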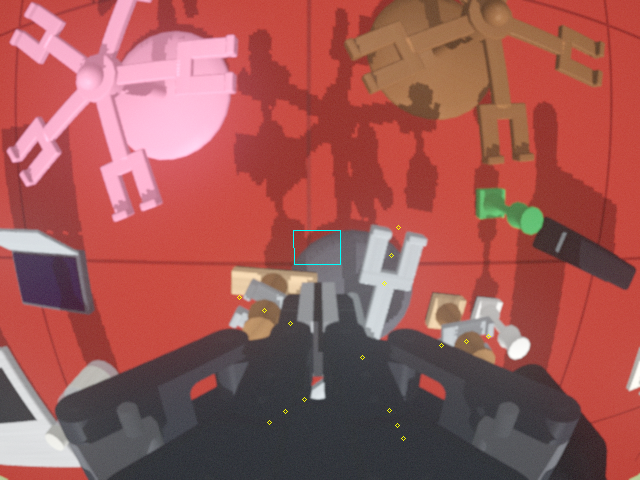

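The wrist view shows the empty fork at (385,260) and the long stamp's fork at (262,300). The fingertip footprint, around (317,248), sits in the gap between them. I'll descend there.

>>> servo_tool(steps=[0, 0, 0.45, 0, 0, 0, 0.45, 0, 0, 0, 0.45, 0, 0, 0, 0.45, 0, 0, 0, 0.4, 0, 0, 0, 0.3, 0, 0, 0, 0.17, 0, 0, 0, 0, 0, 0.035, 0.092, 0, 2, 0.035, 0.092, 0, 2])

```text
time: 6.65
tcp_pos: [0.5071, 0.0139, 0.1348]
orientation: [0.035, 0.999, -0.0, 0.001]
force: [-1.4, 0.2, -0.2]
gripper_width: 0.0003
grasp_force: 0.0
```

>>> servo_tool(steps=[0.035, 0.092, 0, 2, 0.035, 0.092, 0, 2, 0.035, 0.092, 0, 2, 0.035, 0.092, 0, 2, 0.035, 0.092, 0, 2, 0.035, 0.092, 0, 2, 0.035, 0.092, 0, 2, 0.035, 0.092, 0, 2, 0.035, 0.092, 0, 2, 0.035, 0.092, 0, 2])

```text
time: 7.9
tcp_pos: [0.503, 0.043, 0.1348]
orientation: [0.208, 0.978, -0.0, 0.001]
force: [-0.4, -0.7, -0.1]
gripper_width: 0.0001
grasp_force: 0.4
```

```bash
python3 - <<'E'
from h import *
p=camera("scene");s=read_state();print(s["time"],s["tcp_pos"],s["orientation"],s["force"])
save(p,"s2.png",(160,340,240,480),3)
for k in("round_fork","empty_fork"):
    print(k,[(atz(p,d["pixel"],.125).round(3).tolist(),round(d["confidence"],2)) for d in spotter.pinpoint(k,p)[:3]])
E
```

```text
7.95 [0.50302983 0.04325894 0.13483852] [2.07984754e-01 9.78131881e-01 2.94226985e-05 6.03057849e-04] [0.64276088 0.25433923 0.41139754]
round_fork [([0.464, -0.109, 0.125], 0.82), ([0.428, 0.129, 0.125], 0.6), ([0.664, 0.059, 0.125], 0.56)]
empty_fork [([0.521, 0.07, 0.125], 0.93), ([0.323, -0.103, 0.125], 0.78), ([0.284, 0.145, 0.125], 0.64)]
```

View pics/s2.png

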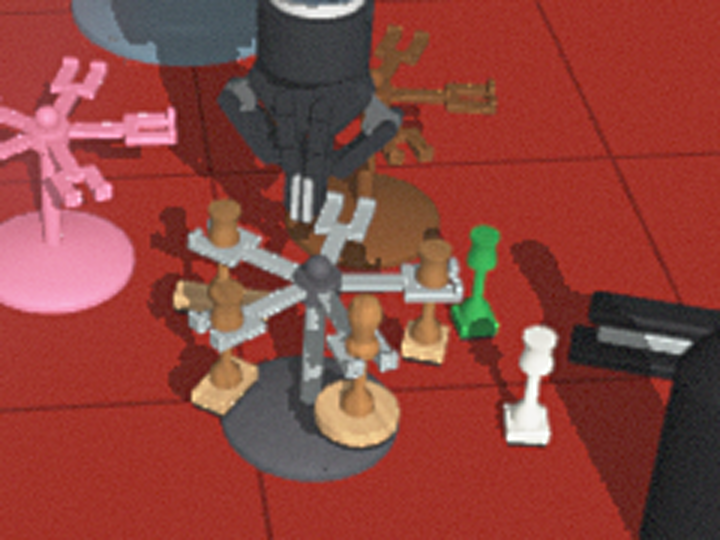

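The fingertip is on the empty fork's side and the star has started turning, with the empty arm at about 156°. I'll continue along the arc.

>>> servo_tool(steps=[0.045, 0.114, 0, 2.5, 0.045, 0.114, 0, 2.5, 0.045, 0.114, 0, 2.5, 0.045, 0.114, 0, 2.5, 0.045, 0.114, 0, 2.5, 0.045, 0.114, 0, 2.5, 0.045, 0.114, 0, 2.5, 0.045, 0.114, 0, 2.5, 0.045, 0.114, 0, 2.5, 0.045, 0.114, 0, 2.5])

```text
time: 9.3
tcp_pos: [0.5116, 0.0783, 0.1346]
orientation: [0.414, 0.91, -0.0, 0.0]
force: [-0.2, -0.8, 0.1]
gripper_width: -0.0001
grasp_force: 0.4
```

>>> servo_tool(steps=[0.045, 0.114, 0, 2.5, 0.045, 0.114, 0, 2.5, 0.045, 0.114, 0, 2.5, 0.045, 0.114, 0, 2.5, 0.045, 0.114, 0, 2.5, 0.045, 0.114, 0, 2.5, 0.045, 0.114, 0, 2.5, 0.045, 0.114, 0, 2.5, 0.045, 0.114, 0, 2.5, 0.045, 0.114, 0, 2.5])

```text
time: 10.55
tcp_pos: [0.5343, 0.1068, 0.1345]
orientation: [0.602, 0.799, -0.0, 0.0]
force: [0.2, -0.9, -0.2]
gripper_width: 0.0001
grasp_force: 0.4
```

```bash
python3 - <<'E'
from h import *
p=camera("scene");s=read_state();print(s["time"],s["tcp_pos"],s["orientation"],s["joints"])
d=np.array(s["tcp_pos"][:2])-[.586,.04];print(np.hypot(*d),np.degrees(np.arctan2(d[1],d[0])))
save(p,"s3.png",(160,340,240,480),3)
for k in("round_fork","empty_fork"):
    print(k,[(atz(p,d["pixel"],.125).round(3).tolist(),round(d["confidence"],2)) for d in spotter.pinpoint(k,p)[:4]])
E
```

```text
10.6 [0.53457124 0.10706919 0.13458052] [6.01941194e-01 7.98540297e-01 2.62594064e-04 3.53976912e-04] [-1.03582313e-02  1.38604926e-01  1.90821851e+00  2.66530054e-06
  1.09388773e+00 -2.89296004e-01]
0.08451741350064701 127.48104813315527
round_fork [([0.474, -0.111, 0.125], 0.77), ([0.656, -0.006, 0.125], 0.64)]
empty_fork [([0.562, 0.112, 0.125], 0.96), ([0.331, -0.106, 0.125], 0.79), ([0.653, 0.0, 0.125], 0.56)]
```

View pics/s3.png

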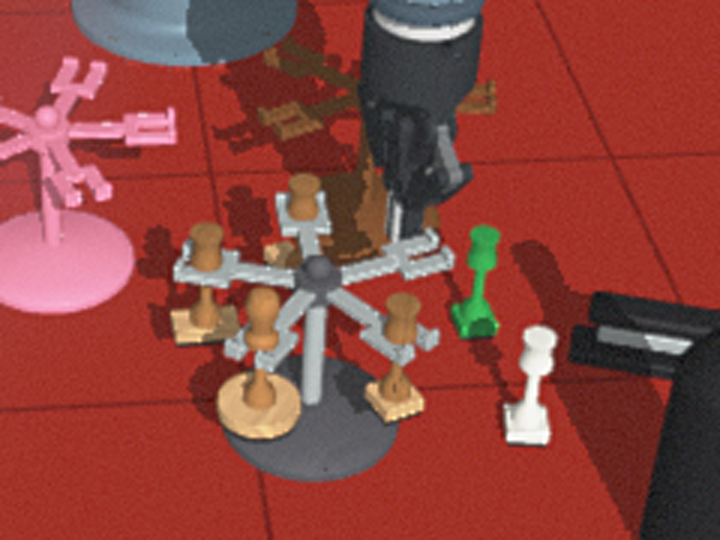

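The star is following, the empty arm is at about 107°, and all the stamps are hanging. About 53° remain.

>>> servo_tool(steps=[0.045, 0.114, 0, 2.5, 0.045, 0.114, 0, 2.5, 0.045, 0.114, 0, 2.5, 0.045, 0.114, 0, 2.5, 0.045, 0.114, 0, 2.5, 0.045, 0.114, 0, 2.5, 0.045, 0.114, 0, 2.5, 0.045, 0.114, 0, 2.5, 0.045, 0.114, 0, 2.5, 0.045, 0.114, 0, 2.5])

```text
time: 11.95
tcp_pos: [0.5666, 0.1231, 0.1342]
orientation: [0.76, 0.65, -0.0, -0.0]
force: [-0.5, -0.9, 1.1]
gripper_width: 0.0002
grasp_force: 0.4
```

>>> servo_tool(steps=[0.045, 0.114, 0, 2.5, 0.045, 0.114, 0, 2.5, 0.045, 0.114, 0, 2.5, 0.045, 0.114, 0, 2.5, 0.045, 0.114, 0, 2.5, 0.045, 0.114, 0, 2.5, 0.045, 0.114, 0, 2.5, 0.036, 0.092, 0, 2, 0.018, 0.046, 0, 1, 0, 0, 0, 0])

```text
time: 13.2
tcp_pos: [0.5967, 0.125, 0.1342]
orientation: [0.863, 0.505, 0.0, 0.0]
force: [-0.3, 0.9, -0.1]
gripper_width: -0.0
grasp_force: 0.1
```

```bash
python3 - <<'E'
from h import *
s=read_state();print(s["time"],s["tcp_pos"],s["orientation"],s["joints"])
d=np.array(s["tcp_pos"][:2])-[.586,.04];print(np.hypot(*d),np.degrees(np.arctan2(d[1],d[0])))
ims=[]
for n,(r0,r1,c0,c1) in {"top":(180,300,220,360),"scene":(200,320,270,410)}.items():
    p=camera(n);ims.append(cv2.resize(p["color"][r0:r1,c0:c1,::-1],(400,343),interpolation=cv2.INTER_CUBIC))
    for k in("star","round_fork","empty_fork","ink_pad"):
        print(n,k,[(np.round(d["pixel"]).tolist(),atz(p,d["pixel"],0 if k=="ink_pad" else .125).round(3).tolist(),round(d["confidence"],2)) for d in spotter.pinpoint(k,p)[:4]])
cv2.imwrite("pics/s4.png",np.hstack(ims))
E
```

```text
13.2 [0.59671771 0.12500965 0.13421446] [8.63405838e-01 5.04510011e-01 7.06488404e-05 4.72320280e-05] [ 2.07583122e-02  2.80168041e-01  1.74166119e+00 -1.53279856e-05
  1.11959401e+00  5.33932589e-01]
0.08568261315689037 82.81426641380601
top star [([236.0, 294.0], [0.576, 0.039, 0.125], 0.8), ([339.0, 258.0], [0.361, 0.112, 0.125], 0.74), ([319.0, 375.0], [0.402, -0.132, 0.125], 0.56)]
top round_fork [([229.0, 330.0], [0.593, -0.038, 0.125], 0.7), ([289.0, 362.0], [0.466, -0.107, 0.125], 0.59)]
top empty_fork [([360.0, 360.0], [0.319, -0.101, 0.125], 0.95), ([233.0, 293.0], [0.583, 0.04, 0.125], 0.61)]
top ink_pad [([240.0, 437.0], [0.58, -0.303, 0.0], 0.81)]
scene star [([192.0, 358.0], [0.367, 0.099, 0.125], 0.84), ([252.0, 345.0], [0.584, 0.04, 0.125], 0.77), ([201.0, 256.0], [0.388, -0.132, 0.125], 0.7), ([353.0, 191.0], [0.831, -0.244, 0.125], 0.24)]
scene round_fork [([221.0, 270.0], [0.469, -0.104, 0.125], 0.87), ([205.0, 374.0], [0.421, 0.126, 0.125], 0.75), ([257.0, 307.0], [0.595, -0.036, 0.125], 0.56), ([342.0, 476.0], [0.843, 0.223, 0.125], 0.53)]
scene empty_fork [([185.0, 265.0], [0.324, -0.109, 0.125], 0.69), ([173.0, 370.0], [0.284, 0.142, 0.125], 0.68), ([261.0, 387.0], [0.619, 0.116, 0.125], 0.59)]
scene ink_pad [([309.0, 173.0], [0.587, -0.309, 0.0], 0.65)]
```

View pics/s4.png

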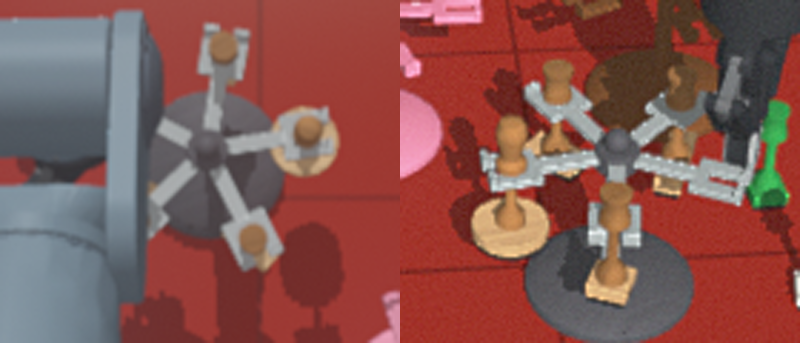

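The round arm is at about −83.3°, which agrees with the tool angle. The pad's bearing is about −90.8°, so it needs 7.5° more. Then I'll back off slightly and rise.

>>> servo_tool(steps=[0.036, 0.092, 0, 2, 0.036, 0.092, 0, 2, 0.036, 0.092, 0, 2, 0.027, 0.069, 0, 1.5, 0, 0, 0, 0, 0, 0, 0, 0, -0.036, -0.092, 0, -2, -0.036, -0.092, 0, -2, -0.018, -0.046, 0, -1, 0, 0, 0, 0])

```text
time: 14.95
tcp_pos: [0.6002, 0.1248, 0.1342]
orientation: [0.874, 0.486, -0.0, 0.0]
force: [-0.1, -0.2, 0.3]
gripper_width: 0.0002
grasp_force: 0.0
```

>>> servo_tool(steps=[0, 0, -0.2, 0, 0, 0, -0.4, 0, 0, 0, -0.6, 0, 0, 0, -0.8, 0, 0, 0, -0.8, 0, 0, 0, -0.8, 0, 0, 0, -0.8, 0, 0, 0, -0.4, 0, 0, 0, 0, 0, 0, 0, 0, 0])

```text
time: 16.2
tcp_pos: [0.5998, 0.1247, 0.2771]
orientation: [0.874, 0.485, -0.001, -0.0]
force: [-0.7, -0.4, -1.4]
gripper_width: -0.0001
grasp_force: 0.0
```

```bash
python3 - <<'E'
from h import *
s=read_state();print(s["time"],s["tcp_pos"],s["force"])
ims=[]
for n,(r0,r1,c0,c1) in {"top":(180,300,220,360),"scene":(200,320,270,410)}.items():
    p=camera(n);ims.append(cv2.resize(p["color"][r0:r1,c0:c1,::-1],(400,343),interpolation=cv2.INTER_CUBIC))
    for k in("star","round_fork","empty_fork","ink_pad"):
        print(n,k,[(atz(p,d["pixel"],0 if k=="ink_pad" else .125).round(3).tolist(),round(d["confidence"],2)) for d in spotter.pinpoint(k,p)[:4]])
cv2.imwrite("pics/s5.png",np.hstack(ims))
E
```

```text
16.2 [0.59984118 0.12473429 0.27713854] [-0.71947741 -0.43649833 -1.43895154]
top star [([0.356, 0.113, 0.125], 0.8), ([0.399, -0.134, 0.125], 0.71)]
top round_fork [([0.46, -0.11, 0.125], 0.85), ([0.585, -0.031, 0.125], 0.73), ([0.641, 0.012, 0.125], 0.55), ([0.545, 0.1, 0.125], 0.39)]
top empty_fork [([0.325, -0.103, 0.125], 0.8), ([0.627, 0.107, 0.125], 0.64), ([0.577, -0.031, 0.125], 0.31)]
top ink_pad [([0.58, -0.303, 0.0], 0.65)]
scene star [([0.586, 0.041, 0.125], 0.77), ([0.392, -0.138, 0.125], 0.77), ([0.363, 0.108, 0.125], 0.63)]
scene round_fork [([0.584, -0.03, 0.125], 0.7), ([0.422, 0.124, 0.125], 0.65), ([0.472, -0.111, 0.125], 0.64)]
scene empty_fork [([0.629, 0.104, 0.125], 0.89), ([0.283, 0.148, 0.125], 0.86), ([0.617, 0.081, 0.125], 0.7), ([0.31, -0.109, 0.125], 0.66)]
scene ink_pad [([0.587, -0.307, 0.0], 0.58), ([0.543, 0.301, 0.0], 0.41)]
```

View pics/s5.png

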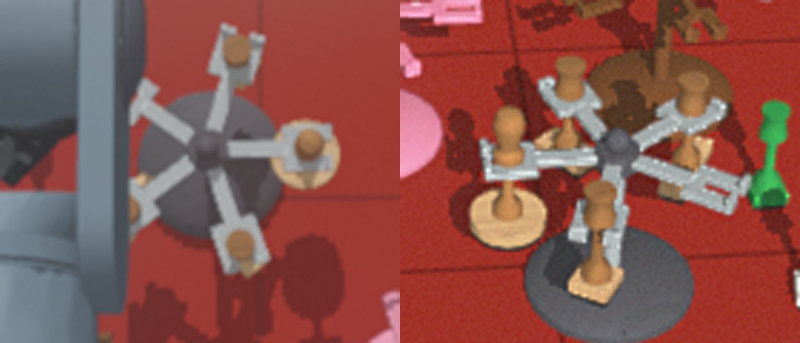

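Round arm at about −90°, pad at about −90.5°. All four stamps hang upright and the gripper is well clear.

```bash
python3 -c "
from plant import finish_job;print(finish_job())"
```

```text
the job is handed in; nothing more can be done
None
```

I turned the stand so the round stamp's arm points at the ink pad, about −90° against the pad's −90.5° by the cameras. All four stamps were hanging upright and the gripper was raised clear when I handed the job in at about 16 s; no verdict came back.

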